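# Put the jig hardware away in its trays

## Robot

A 6-joint arm with a two-finger parallel gripper is mounted at the origin on the work surface. World frame = base frame: x ahead of the robot, y to its left, z up, the work surface at z = 0. Lengths are in m, angles in rad, forces in N, time in s.
With the tool pointing down it reaches from about 0.425 to 0.95 m from the base axis. Payload 3.5 kg.
Tool frame: the origin (TCP) lies at the very end of the fingers, on their centre line; the grasp point (between the pads) lies 19 mm behind it; z points along the fingers, y is the line along which they close (so a half turn about z gives the same grasp; the last joint's range is limited). The gripper opens to 85 mm and grips with 20 to 120 N. Pads are 22 mm wide; open, the fingers measure 114 mm over their backs; the gripper's body (76 mm by 85 mm) begins 54 mm behind the grasp point. The pads swing forward as they close: fully open they stand 13 mm farther back than shut.
Start: joints at [1.081, 0.286, 1.577, -0, 1.279, -0.15], TCP at [0.225, 0.636, 0.231] pointing down, gripper open.
Joint ranges: [-2.77, 2.77], [-0.9, 2.22], [0.21, 2.48], [-1.53, 4.67], [0.24, 2.81], [-2.84, 2.84]. Speed limits (rad/s): [2.79, 2.79, 3.14, 3.14, 3.14, 3.14].

## Interface

Orientations are given as a unit quaternion [x, y, z, w].
In Python, from plant import ctrl gives the robot as it stands.
- The arm moves only by the tool send_path, called after "Emit:" as name(argument=value, ...) on one line, values as JSON. Schema: {"type":"object","properties":{"rows":{"type":"string"},"force":{"type":"number"},"only":{"type":"string"},"quiet":{"type":"boolean"},"lines":{"type":"string"}},"required":["rows"],"additionalProperties":false}. rows is a string of 1 to 10 rows, one to a line, with the numbers parted by spaces; each row has 7 numbers: dx, dy, dz in units of 5 mm, then a rotation vector rx, ry, rz in units of 0.05 rad, then the opening from 0.0 (shut) to 1.0 (fully open); each row is the pose to reach, as a shift and turn from the pose commanded when the call began, along the tool's axes at that moment; what a row does not reach only later rows make up. A row lasts 1/8 s, in which the tool goes at most 0.0625 m and 0.188 rad, less where a joint would pass 70% of its speed; a pose out of reach is approached as far as the arm can. The fingers move at their own pace and stop on an object; force is the grip in N (left out, the last holds). Time passes only in rows, so rows that do not move let the fingers close. The tool returns the time, the measured TCP pose, the force, the opening and the grip force at its end. only (a regular expression) keeps the lines of the reply that match it, lines (a string "A,B") keeps lines A to B, and quiet returns only ok. Input that does not fit is refused with a message, and nothing moves.
- ctrl.get_state(): the state, without advancing time (a new reading comes with each control period).
- ctrl.read_camera(name): name is "side" or "top" or "wrist"; returns a dict with "pixels" (420x560x3 uint8, red, green, blue), "camera_matrix" (3x3 intrinsics, pixels), "xyz" and "orientation" of the camera in the world. Camera axes: x right, y down, z forward; pixel columns grow to the right and rows downward; lengths in m; the calibration is good to about 2 mm. A picture is of the moment at which its call begins. There is no depth.
- ctrl.sign_off(): hands the job in; it is judged then, once.
The state is a dict: "time": time; "qpos": joint angles; "dq": joint speeds; "joint_efforts": joint torques, N m; "eef_pos": TCP position; "tcp_rot": TCP orientation; "contact_force": force on the tool from outside, world axes, zero at the start; "wrist_torque": the same for the moment, N m; "opening": opening from 0.0 (shut) to 1.0 (fully open); "finger_force": force on a finger pad.
Only numpy, scipy, OpenCV 4.12 (cv2) and the standard library are available. Lean on these libraries where they do the work, as an engineer would, in place of code of your own. Each camera call takes 0.05 s, during which the arm holds its last target. There are 200 camera calls.

## Task

Put the jig hardware away by kind, laid down right way up: each star knob, stud up, in its own square bay of the two-bay tray, each aluminium hold-down bridge flat on its feet in its own lane of the long-laned tray, and the fence stop, standing on its foot, in the tray with the single bay. The stop is captive on the jig board: slide it along the T-track and off the open end before lifting it, do not prise it up through the slot. Do not knock over the glue bottle.

Things in the scene. Friction and masses are not known exactly. Their poses are not given: they have to be found in the camera images.
- fence_stop: Stop on the T-track, free to slide: grey block 50 mm along the track (x), 40 wide (y), 40 tall; black star knob on top, 40 mm across, 45 to 61 mm above the block's underside. Steel T-foot, 40 mm (x) by 18 mm, reaches 10 mm below the block, captive under the track's lips; off the track the stop stands on it. About 220 g. Origin: centre of the block's underside, z up.
- jig_board: Plywood board fixed to the bench, 240 mm long (x), 76 wide, 18 thick, with an aluminium T-track 30 mm wide along its middle, top 31 mm above the bench, slot 9 mm. The track is open at the board's +x end, 120 mm from the origin; a black cap shuts the -x end. The stop's foot is clear once the stop's origin is over 140 mm from the board's. Origin at bench level under its centre, z up.
- bridge_a: Hold-down bridge: bare aluminium bar 120 mm long (its x), 24 mm wide, 28 mm tall, bowed down to a rounded foot at each end. Its middle 60 mm is level, metal from 18 to 28 mm height, with a 9 mm wide bolt slot lengthwise. About 120 g. Origin at foot level under its middle, z up; same end for end. One of two alike; either may go in either lane.
- bridge_b: Hold-down bridge: bare aluminium bar 120 mm long (its x), 24 mm wide, 28 mm tall, bowed down to a rounded foot at each end. Its middle 60 mm is level, metal from 18 to 28 mm height, with a 9 mm wide bolt slot lengthwise. About 120 g. Origin at foot level under its middle, z up; same end for end. One of two alike; either may go in either lane.
- knob_a: Black five-lobed star knob, standing on its head on the bench with its steel stud straight up. Head 40 mm across, 0 to 18 mm high; hub 18 mm across up to 26 mm; stud 8 mm thick from 26 to 62 mm. 60 g. Origin at the centre of the underside, z up along the stud. One of two alike; either may go in either bay.
- knob_b: Black five-lobed star knob, standing on its head on the bench with its steel stud straight up. Head 40 mm across, 0 to 18 mm high; hub 18 mm across up to 26 mm; stud 8 mm thick from 26 to 62 mm. 60 g. Origin at the centre of the underside, z up along the stud. One of two alike; either may go in either bay.
- bridge_tray: Shallow plywood tray fixed to the bench: floor 4 mm thick, walls 6 mm thick, 16 mm high overall (12 above the floor). Origin at bench level under its centre, z up. Two long lanes side by side, each 145 mm long (y) by 56 mm wide (x) inside, centred at x = -31 and +31 mm; 130 (x) by 157 mm (y) outside. For the hold-down bridges.
- knob_tray: Shallow plywood tray fixed to the bench: floor 4 mm thick, walls 6 mm thick, 16 mm high overall (12 above the floor). Origin at bench level under its centre, z up. Two square bays, each 70 by 70 mm inside, centred at y = -38 and +38 mm; 82 (x) by 158 mm (y) outside. For the star knobs.
- stop_tray: Shallow plywood tray fixed to the bench: floor 4 mm thick, walls 6 mm thick, 16 mm high overall (12 above the floor). Origin at bench level under its centre, z up. One single bay, 68 mm (x) by 78 mm (y) inside, centred on the origin; 80 by 90 mm outside. For the fence stop.
- glue: White glue bottle, 56 mm across, 165 mm tall, standing loose on the bench near the work. Origin at the centre of its underside. Leave it standing.

How it is judged:
At the end, for the whole second after the job is handed in: Knobs stud up, one per square bay (17 mm, 0.15 rad); bridges flat on their feet, one per lane (17 mm across, 15 mm along, 0.1 rad); fence stop upright in the single bay (20 mm, 0.25 rad); each within 4 mm of the tray floor, offsets from the bay centre along the tray axes; at rest ((((x of bridge_a in the frame of bridge_tray between 0.014 and 0.048 m and y of bridge_a in the frame of bridge_tray between -0.015 and 0.015 m and z of bridge_a in the frame of bridge_tray below 0.008 m and angle between bridge_a's own z axis and vertical below 0.1 rad) and (x of bridge_b in the frame of bridge_tray between -0.048 and -0.014 m and y of bridge_b in the frame of bridge_tray between -0.015 and 0.015 m and z of bridge_b in the frame of bridge_tray below 0.008 m and angle between bridge_b's own z axis and vertical below 0.1 rad)) or ((x of bridge_a in the frame of bridge_tray between -0.048 and -0.014 m and y of bridge_a in the frame of bridge_tray between -0.015 and 0.015 m and z of bridge_a in the frame of bridge_tray below 0.008 m and angle between bridge_a's own z axis and vertical below 0.1 rad) and (x of bridge_b in the frame of bridge_tray between 0.014 and 0.048 m and y of bridge_b in the frame of bridge_tray between -0.015 and 0.015 m and z of bridge_b in the frame of bridge_tray below 0.008 m and angle between bridge_b's own z axis and vertical below 0.1 rad))) and (((x of knob_a in the frame of knob_tray between -0.017 and 0.017 m and y of knob_a in the frame of knob_tray between 0.021 and 0.055 m and z of knob_a in the frame of knob_tray below 0.008 m and angle between knob_a's own z axis and vertical below 0.15 rad) and (x of knob_b in the frame of knob_tray between -0.017 and 0.017 m and y of knob_b in the frame of knob_tray between -0.055 and -0.021 m and z of knob_b in the frame of knob_tray below 0.008 m and angle between knob_b's own z axis and vertical below 0.15 rad)) or ((x of knob_a in the frame of knob_tray between -0.017 and 0.017 m and y of knob_a in the frame of knob_tray between -0.055 and -0.021 m and z of knob_a in the frame of knob_tray below 0.008 m and angle between knob_a's own z axis and vertical below 0.15 rad) and (x of knob_b in the frame of knob_tray between -0.017 and 0.017 m and y of knob_b in the frame of knob_tray between 0.021 and 0.055 m and z of knob_b in the frame of knob_tray below 0.008 m and angle between knob_b's own z axis and vertical below 0.15 rad))) and x of fence_stop in the frame of stop_tray between -0.02 and 0.02 m and y of fence_stop in the frame of stop_tray between -0.02 and 0.02 m and z of fence_stop in the frame of stop_tray below 0.018 m and angle between fence_stop's own z axis and vertical below 0.25 rad and linear speed of each of fence_stop, bridge_a, bridge_b, knob_a, knob_b below 0.02 m/s); the robot touches nothing.
It fails at once if the fence stop is prised up out of the T-track instead of being slid off its open end (x of fence_stop in the frame of jig_board between -0.115 and 0.115 m and y of fence_stop in the frame of jig_board between -0.012 and 0.012 m and z of fence_stop in the frame of jig_board between 0.0365 and 0.05 m).
It fails at once if the glue bottle is knocked over (angle between glue's own z axis and vertical above 0.5 rad).
It also fails if it takes over 128 s, if anything falls off the work surface, if the arm or the gripper's body presses on something with over 40 N, if the wrist force passes 120 N, or if a joint passes its speed limit or range.

## Working session

There is one attempt and no reset: what is moved stays moved. The work goes in short steps, Python scripts to look and compute and a tool call to move; the robot and the scene stay as the last step left them, time stands still between calls to the robot, and variables do not carry over. Pictures are saved under pics/ and viewed, at most 14 in all, crops included, and the job is handed in when it is done.

```bash
ls; mkdir -p pics
```

Run:
```python
from plant import ctrl
import cv2,json
s=ctrl.get_state();print({k:s[k] for k in('time','eef_pos','tcp_rot','opening')})
for n in("top","side"):
    c=ctrl.read_camera(n);cv2.imwrite(f"pics/{n}0.png",c["pixels"][:,:,::-1]);print(n,c["camera_matrix"],c["xyz"],c["orientation"])
```

```text
pics
plant.py
{'time': 0.0, 'eef_pos': array([0.22461563, 0.63583227, 0.22993554]), 'tcp_rot': array([ 1.69074947e-01,  9.85602473e-01, -1.13306759e-03, -3.79795501e-04]), 'opening': 1.0003204628928795}
top [[467.11625198   0.         280.89944985]
 [  0.         467.11625198 208.13592468]
 [  0.           0.           1.        ]] [0.3975967  0.00152674 1.17963416] [-0.70223194  0.70819002 -0.05572552  0.04724273]
side [[431.16225364   0.         275.20521332]
 [  0.         431.16225364 209.58763709]
 [  0.           0.           1.        ]] [0.43322284 1.05690972 0.84593973] [-0.05787718  0.88858412 -0.45464366  0.01917401]
```
View pics/top0.png

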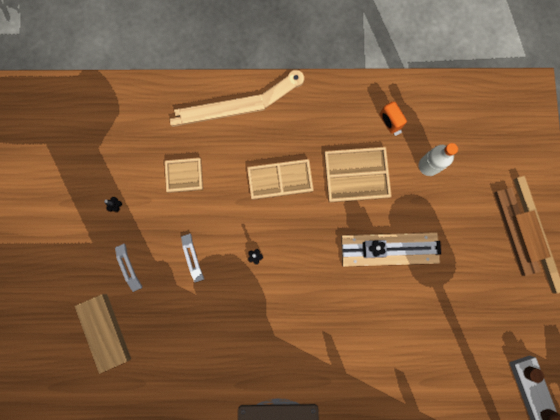

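View pics/side0.png

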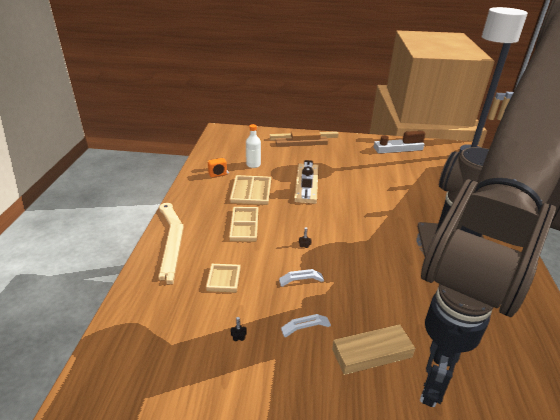

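Top view: stop tray at (183,174), knob tray (280,179), bridge tray (358,174), glue (440,158), jig board (391,250) with the stop at (377,248) and the black cap at the right (438,247). That puts the open end at the left. Knobs are at (114,205) and (255,257), bridges at (127,268) and (192,258). The side view shows the same layout, with the glue at (253,150).

Create lib.py:
```python
import numpy as np,cv2
from scipy.spatial.transform import Rotation as R
from plant import ctrl
def cam(n,save=None):
    c=ctrl.read_camera(n);c["R"]=R.from_quat(c["orientation"]).as_matrix();c["p"]=np.array(c["xyz"])
    if save:cv2.imwrite(f"pics/{save}.png",c["pixels"][:,:,::-1])
    np.savez(f"/tmp/{save or n}.npz",pixels=c["pixels"],K=c["camera_matrix"],R=c["R"],p=c["p"])
    return load(save or n)
def load(n): return dict(np.load(f"/tmp/{n}.npz"))
def ray(c,uv):
    d=c["R"]@np.linalg.solve(c["K"],[uv[0],uv[1],1.]);return d/np.linalg.norm(d)
def plane(c,uv,z):
    d=ray(c,uv);return c["p"]+d*(z-c["p"][2])/d[2]
def proj(c,P):
    q=c["K"]@(c["R"].T@(np.array(P)-c["p"]));return q[:2]/q[2]
def tri(*obs): # (cam,uv) pairs -> point, residual
    A=np.zeros((3,3));b=np.zeros(3)
    for c,uv in obs:
        d=ray(c,uv);M=np.eye(3)-np.outer(d,d);A+=M;b+=M@c["p"]
    P=np.linalg.solve(A,b)
    return P,max(np.linalg.norm(np.cross(P-c["p"],ray(c,uv))) for c,uv in obs)
def tool(P): # world target TCP -> shift in tool axes
    s=ctrl.get_state();return R.from_quat(s["tcp_rot"]).inv().apply(np.array(P)-s["eef_pos"])
```

Run:
```python
from lib import *
t=cam("top","top1");s=cam("side","side1")
print("base px",proj(t,[0,0,0]),"tcp",proj(t,[.225,.636,.23]),proj(s,[.225,.636,.23]))
for n,a in dict(stoptray=(183,174),knobtray=(280,179),bridgetray=(358,174),board=(391,250),stop=(377,248),k1=(114,205),k2=(255,257),b1=(127,268),b2=(192,258),glue=(438,160)).items(): print(n,plane(t,a,.01).round(3))
# pixel check
for n,a in dict(st=(224,278),kt=(244,224),bt=(251,190)).items(): print(n,plane(s,a,.01).round(3))
def up(c,x0,y0,x1,y1,k):return cv2.resize(c["pixels"][y0:y1,x0:x1],None,fx=k,fy=k,interpolation=cv2.INTER_CUBIC)
a=up(t,90,130,290,300,4)
cv2.imwrite("pics/c1.png",a[:600,:,::-1]);
```

```text
base px [277.45723388 445.93107427] tcp [-50.75133947 369.68868021] [430.66173113 382.02288945]
stoptray [0.659 0.236 0.01 ]
knobtray [ 0.644 -0.012  0.01 ]
bridgetray [ 0.656 -0.212  0.01 ]
board [ 0.461 -0.288  0.01 ]
stop [ 0.466 -0.253  0.01 ]
k1 [0.58  0.408 0.01 ]
k2 [0.447 0.052 0.01 ]
b1 [0.422 0.369 0.01 ]
b2 [0.446 0.209 0.01 ]
glue [ 0.692 -0.42   0.01 ]
st [0.656 0.241 0.01 ]
kt [ 0.645 -0.001  0.01 ]
bt [ 0.656 -0.197  0.01 ]
```

View pics/c1.png

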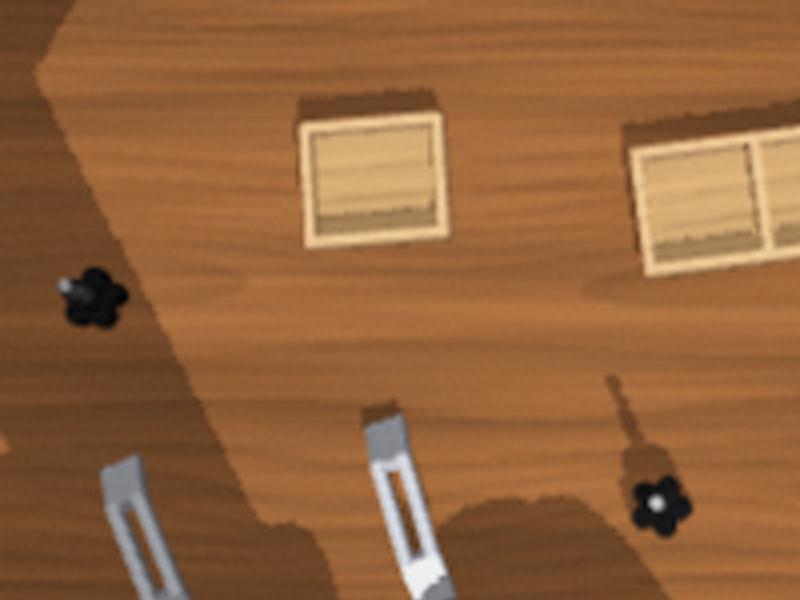

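The crop shows the knob heads as black stars at full-frame (114,204) and (255,256), stud tips at (106,202) and (254,256), the bridges grey with slots, and the tray rims clean. Now the masks.

Create meas.py:
```python
from lib import *
def blobs(c,kind,box=None,amin=25):
    h=cv2.cvtColor(c["pixels"],cv2.COLOR_RGB2HSV);H,S,V=[h[:,:,i].astype(int) for i in range(3)]
    if kind=="tan": m=(H>12)&(H<28)&(S<150)&(S>60)&(V>150)
    if kind=="grey": m=(S<60)&(V>75)
    if kind=="dark": m=(V<45)
    m=m.astype(np.uint8)*255
    if kind=="tan": m=cv2.morphologyEx(m,cv2.MORPH_CLOSE,np.ones((3,3)))
    if box is not None:
        k=np.zeros_like(m);x0,y0,x1,y1=box;k[y0:y1,x0:x1]=1;m=m*k
    cs,_=cv2.findContours(m,cv2.RETR_EXTERNAL,cv2.CHAIN_APPROX_NONE)
    return sorted([x for x in cs if cv2.contourArea(x)>amin],key=cv2.contourArea,reverse=True)
```

Run:
```python
from meas import *
t=load("top1");s=load("side1")
for nm,c,box in(("top",t,(90,120,470,300)),("side",s,(190,120,420,350))):
    for k in("tan","grey","dark"):
        for x in blobs(c,k,box):
            (u,v),(w,h),a=cv2.minAreaRect(x);print(nm,k,"%.1f %.1f size %.1f %.1f ang %.1f area %.0f"%(u,v,w,h,a,cv2.contourArea(x)))
def up(c,x0,y0,x1,y1,k):return cv2.resize(c["pixels"][y0:y1,x0:x1],None,fx=k,fy=k,interpolation=cv2.INTER_CUBIC)[:,:,::-1]
cv2.imwrite("pics/c2.png",np.vstack([np.hstack([up(s,200,160,400,235,4)]),up(s,200,235,400,310,4)]))
cv2.imwrite("pics/c3.png",np.vstack([up(t,310,130,470,280,4)]))
```

```text
top tan 357.9 174.1 size 52.2 63.3 ang 85.5 area 3118
top tan 280.0 178.9 size 33.7 63.6 ang 82.9 area 2038
top tan 183.1 174.9 size 33.1 37.3 ang 86.2 area 1150
top tan 390.9 260.0 size 9.8 96.1 ang 88.2 area 780
top tan 389.4 238.1 size 8.6 95.1 ang 88.7 area 603
top tan 189.0 123.0 size 6.0 40.0 ang 90.0 area 119
top grey 406.5 248.0 size 16.0 59.0 ang 90.0 area 626
top grey 435.0 160.8 size 22.4 34.6 ang 53.1 area 612
top grey 127.1 267.7 size 47.7 13.0 ang 68.2 area 484
top grey 191.3 257.7 size 47.9 11.4 ang 73.3 area 456
top grey 352.5 253.5 size 5.0 21.0 ang 90.0 area 91
top grey 352.0 246.0 size 4.0 20.0 ang 90.0 area 80
top grey 369.5 249.0 size 16.0 9.0 ang 90.0 area 76
top dark 376.5 248.0 size 14.0 15.0 ang 90.0 area 139
top dark 114.0 203.9 size 13.9 13.7 ang 8.1 area 124
top dark 255.5 256.0 size 14.0 13.0 ang 90.0 area 116
top dark 438.0 247.0 size 12.0 4.0 ang 90.0 area 30
top dark 388.0 122.5 size 9.2 4.9 ang 45.0 area 30
side tan 249.0 208.4 size 41.1 67.0 ang 2.9 area 2049
side tan 374.0 336.5 size 25.0 80.0 ang 90.0 area 1299
side tan 222.6 277.4 size 33.9 28.8 ang 3.4 area 853
side tan 305.9 182.6 size 23.1 40.9 ang 1.8 area 430
side tan 303.6 136.6 size 9.4 69.2 ang 87.7 area 280
side tan 406.5 127.5 size 15.0 25.0 ang 90.0 area 152
side grey 304.9 323.8 size 15.0 48.8 ang 76.6 area 471
side grey 253.0 149.0 size 36.0 14.0 ang 90.0 area 421
side grey 396.5 146.0 size 12.0 45.0 ang 90.0 area 386
side grey 300.7 276.5 size 13.3 43.9 ang 84.0 area 342
side grey 306.5 190.5 size 15.0 11.0 ang 90.0 area 95
side grey 307.5 176.5 size 5.0 11.0 ang 90.0 area 34
side grey 308.0 164.5 size 5.0 8.0 ang 90.0 area 28
side dark 238.0 333.0 size 14.0 14.0 ang 0.0 area 142
```

View pics/c2.png

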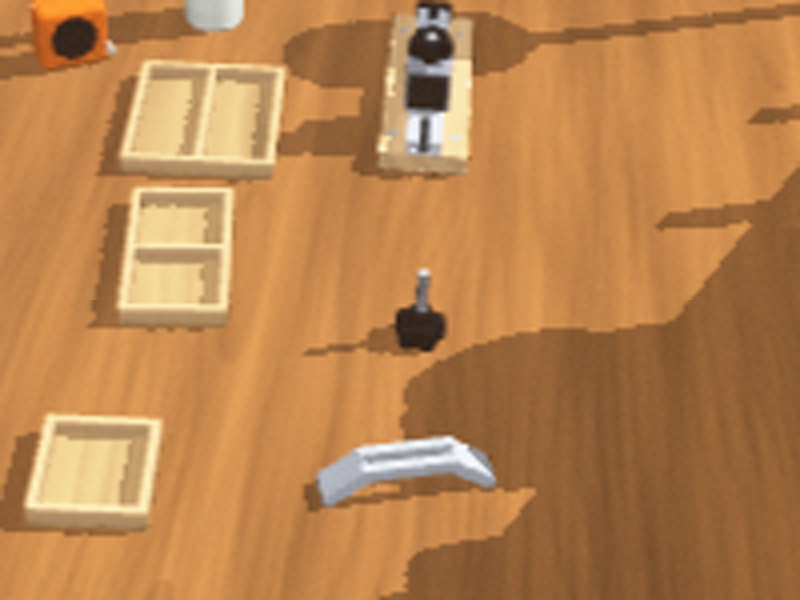

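View pics/c3.png

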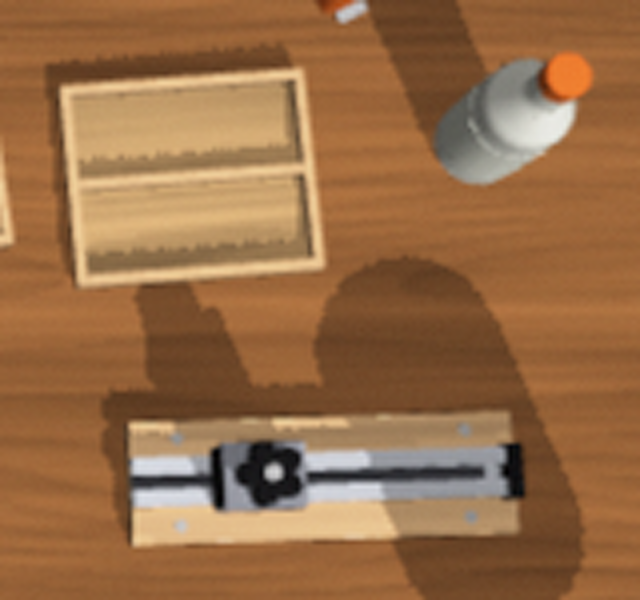

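Crops: top views give clean tray rims, stop knob screw at (377.5,248), board left edge x≈342 and cap at (438,247). Side gives knob_b stud tip at (306,228), stop knob top at (307.5,170), and the tray rim corners. Triangulating.

Run:
```python
from meas import *
t=load("top1");s=load("side1")
A=lambda l:[(200+x/4,160+y/4) for x,y in l]
def rc(u,v):
    for x in blobs(t,"tan",(90,120,470,300)):
        r=cv2.minAreaRect(x)
        if abs(r[0][0]-u)+abs(r[0][1]-v)<4:
            b=cv2.boxPoints(r);c=b.mean(0)
            o=[b[(b-c)@np.array(d)>0] for d in ((1,-1),)]
            # +x-y(up right), -x-y(down right), -x+y(down left), +x+y(up left)
            return [b[np.argmax((b-c)@np.array(d))] for d in((1,-1),(1,1),(-1,1),(-1,-1))]
for n,c,l in(("stop",(183,175),[(47,416),(160,420),(150,517),(27,513)]),("knob",(280,179),[(135,188),(231,190),(224,312),(120,310)]),("bridge",(358,174),[(145,62),(285,66),(272,163),(120,160)])):
    P=[];
    for a,b in zip(rc(*c),A(l)):
        p,r=tri((t,a),(s,b));P.append(p)
    P=np.array(P);Q=np.array([plane(t,a,.016) for a in rc(*c)])
    ex=(Q[0]+Q[3]-Q[1]-Q[2])/2;ey=(Q[3]+Q[2]-Q[0]-Q[1])/2
    print(n,"tri",P.mean(0).round(4),"z",P[:,2].round(3),"| top",Q.mean(0).round(4),"len",np.linalg.norm(ex).round(3),np.linalg.norm(ey).round(3),"yaw",np.arctan2(ex[1],ex[0]).round(3),np.arctan2(-ey[0],ey[1]).round(3))
for n,a,b in(("kB tip",(254.25,255.75),(306,228)),("kA tip",(106.3,201.6),(238.5,319.5)),("b2 mid",(191.5,257.7),(301.5,273)),("b1 mid",(127.1,267.7),(305,322)),("stop knob",(377.5,248),(307.5,170))):
    p,r=tri((t,a),(s,b));print(n,p.round(4),"res",r.round(4))
for n,a,z in(("kB head",(255.5,256),.016),("kA head",(114,203.9),.016),("b1",(127.1,267.7),.026),("b2",(191.3,257.7),.026),("stop",(376.5,248),.09),("kB tip",(254.25,255.75),.062),("kA tip",(106.3,201.6),.062)):print(n,plane(t,a,z).round(4))
for n,(u,v) in(("b1",(127.1,267.7)),("b2",(191.3,257.7))):
    x=[x for x in blobs(t,"grey",(90,120,470,300)) if abs(cv2.minAreaRect(x)[0][0]-u)<3][0]
    vx,vy,_,_=cv2.fitLine(x,cv2.DIST_L2,0,.01,.01).ravel();d=plane(t,(u+20*vx,v+20*vy),.02)-plane(t,(u-20*vx,v-20*vy),.02);print(n,"yaw",np.arctan2(d[1],d[0]))
L=plane(t,(342.5,247.5),.031);Rr=plane(t,(438,247),.031);print("board",L,Rr,"yaw",np.arctan2(*(L-Rr)[[1,0]]))
```

```text
stop tri [0.6571 0.2351 0.0108] z [0.01  0.01  0.012 0.012] | top [0.6558 0.2341 0.016 ] len 0.086 0.094 yaw 0.086 0.062
knob tri [ 0.6452 -0.0121  0.0107] z [0.01  0.009 0.011 0.013] | top [ 0.6438 -0.0119  0.016 ] len 0.087 0.162 yaw 0.113 0.12
bridge tri [ 0.6564 -0.2117  0.0106] z [0.007 0.012 0.014 0.009] | top [ 0.6551 -0.2106  0.016 ] len 0.136 0.162 yaw 0.044 0.073
kB tip [0.4482 0.052  0.0579] res 0.0005
kA tip [0.5821 0.4113 0.0544] res 0.0001
b2 mid [0.4474 0.2075 0.0244] res 0.0017
b1 mid [0.4259 0.3665 0.017 ] res 0.003
stop knob [ 0.4627 -0.2381  0.0849] res 0.0007
kB head [0.4489 0.0508 0.016 ]
kA head [0.5823 0.4057 0.016 ]
b1 [0.4228 0.3637 0.026 ]
b2 [0.4457 0.2078 0.026 ]
stop [ 0.4618 -0.2346  0.09  ]
kB tip [0.4475 0.0518 0.062 ]
kA tip [0.5808 0.4085 0.062 ]
b1 yaw -2.725932019826433
b2 yaw -2.836346886647725
board [ 0.46717693 -0.16363876  0.031     ] [ 0.46638521 -0.39943231  0.031     ] yaw 1.5674386662645734
```

Heights read consistent with the text, with about a 5 mm low bias. Going to hover over knob_a and check with the wrist camera.

Run:
```python
from lib import *
t=load("top1")
print(tool([.582,.408,.12]).round(4))
L=plane(t,(342.5,250.25),.031);Rr=plane(t,(438,247),.031);print(L,Rr,np.arctan2(*(L-Rr)[[1,0]]))
s=load("side1");print("glue",plane(s,(253,166),0.0), plane(t,(429,173),0))
```

```text
[-0.4129 -0.0958  0.1105]
[ 0.46043338 -0.16344676  0.031     ] [ 0.46638521 -0.39943231  0.031     ] 1.596012143606866
glue [ 0.67859783 -0.38091268  0.        ] [ 0.65977816 -0.39801364  0.        ]
```

Units first: shifts go in units of 5 mm and turns go in units of 0.05 rad. So -0.413 m is -82.6, 0.11 m is 22.

Emit:
send_path(rows="-82.6 -19.2 22 0 0 0 0.5\n-82.6 -19.2 22 0 0 0 0.5\n-82.6 -19.2 22 0 0 0 0.5\n-82.6 -19.2 22 0 0 0 0.5\n-82.6 -19.2 22 0 0 0 0.5\n-82.6 -19.2 22 0 0 0 0.5\n-82.6 -19.2 22 0 0 0 0.5\n-82.6 -19.2 22 0 0 0 0.5\n-82.6 -19.2 22 0 0 0 0.5", force=40)

```text
time: 1.32
eef_pos: [0.582, 0.4082, 0.1209]
tcp_rot: [0.169, 0.986, -0.0, -0.001]
contact_force: [-0.1, 0.0, -0.6]
opening: 0.501
finger_force: 0.0
```

Run:
```python
from lib import *
c=cam("wrist","w1");print(c["p"],proj(c,[.582,.408,.062]),proj(c,[.582,.408,.018]))
```

```text
[0.50606229 0.43523576 0.26326364] [287.71173731 235.597604  ] [287.78046898 215.48830081]
```

View pics/w1.png

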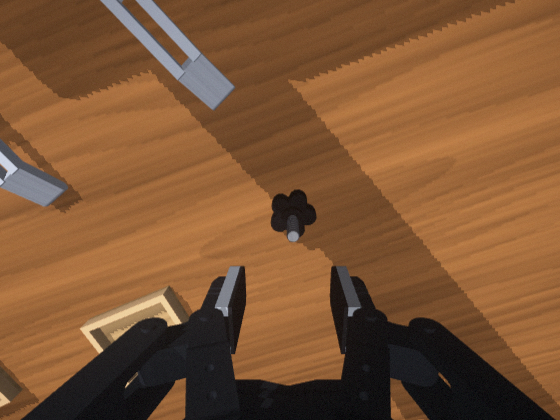

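The wrist view shows stud tip (293,236) against (288,236) predicted, about 2 mm off, so the estimate is good. Descend and grip the stud.

```bash
python3 -c "
from lib import *
c=load('w1');P=plane(c,(293,236),.062);print(P,tool([P[0],P[1],.034]),c['K'][0,0]); print(proj(c,ctrl.get_state()['eef_pos']))"
```

```text
[0.58348736 0.41131004 0.062     ] [-0.00105817  0.00288348  0.08745693] 316.59640641542575
[288.98693375 278.17578417]
```

Emit:
send_path(rows="0 0.2 9 0 0 0 0.5\n0 0.2 17.4 0 0 0 0.5\n0 0.2 17.4 0 0 0 0.5\n0 0.2 17.4 0 0 0 0\n0 0.2 17.4 0 0 0 0\n0 0.2 17.4 0 0 0 0\n0 0.2 17.4 0 0 0 0\n0 0.2 17.4 0 0 0 0", force=40)

```text
time: 2.38
eef_pos: [0.5843, 0.4105, 0.0378]
tcp_rot: [0.169, 0.986, 0.002, 0.002]
contact_force: [-0.8, 0.8, 5.9]
opening: 0.071
finger_force: 39.4
```

To row units: -0.09 m is -18, -0.06 m is -12.

Emit:
send_path(rows="0 0 -12 0 0 0 0\n0 0 -18 0 0 0 0\n0 0 -18 0 0 0 0")

```text
time: 2.75
eef_pos: [0.5849, 0.4101, 0.129]
tcp_rot: [0.169, 0.986, 0.002, 0.003]
contact_force: [0.9, 0.2, -0.8]
opening: 0.079
finger_force: 39.2
```

```bash
python3 -c "
from lib import *
print(tool([.641,.026,.08]))"
```

```text
[-0.18067294 -0.34370098  0.04811057]
```

Emit:
send_path(rows="-36.2 -68.8 0 0 0 0 0\n-36.2 -68.8 0 0 0 0 0\n-36.2 -68.8 0 0 0 0 0\n-36.2 -68.8 0 0 0 0 0\n-36.2 -68.8 0 0 0 0 0\n-36.2 -68.8 0 0 0 0 0\n-36.2 -68.8 0 0 0 0 0\n-36.2 -68.8 10 0 0 0 0\n-36.2 -68.8 16 0 0 0 0\n-36.2 -68.8 16 0 0 0 0")

```text
time: 4.0
eef_pos: [0.6362, 0.0255, 0.0407]
tcp_rot: [0.169, 0.986, -0.0, -0.003]
contact_force: [-0.2, -0.5, -0.7]
opening: 0.074
finger_force: 43.8
```

```bash
python3 -c "
from lib import *
print(tool([.641,.026,.043]))"
```

```text
[-0.00435008  0.0020359  -0.00231769]
```

To row units: -0.09 m is -18, -0.06 m is -12.

Emit:
send_path(rows="-0.2 0 0.2 0 0 0 0\n-0.2 0 0.4 0 0 0 0\n-0.2 0 0.4 0 0 0 0.25\n-0.2 0 0.4 0 0 0 0.4\n-0.2 0 0.4 0 0 0 0.4\n-0.2 0 -12 0 0 0 0.4\n-0.2 0 -18 0 0 0 0.5\n-0.2 0 -18 0 0 0 0.5")

```text
time: 5.0
eef_pos: [0.642, 0.0239, 0.1385]
tcp_rot: [0.169, 0.986, 0.0, 0.004]
contact_force: [0.2, 1.4, 0.7]
opening: 0.502
finger_force: 0.0
```

Run:
```python
from meas import *
c=cam("wrist","w2");print(proj(c,[.641,.026,.03]))
print(tool([.448,.0515,.12]))
```

```text
[289.68739777 210.31698855]
[ 0.19055602 -0.03828065  0.01519289]
```

View pics/w2.png

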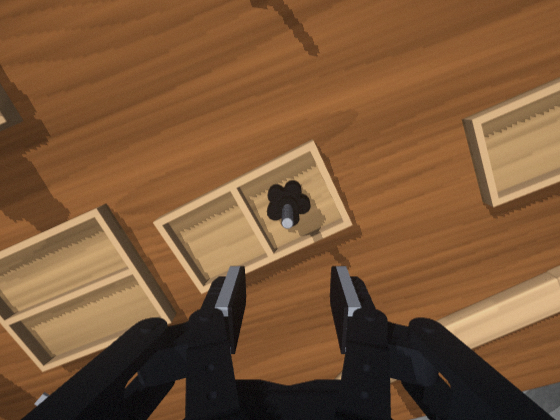

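Knob_a stands stud up near the middle of its bay (head (288,204), bay centre about (294,203)). Next knob_b.

To row units: 0.191 m is 38.2, -0.038 m is -7.6.

Emit:
send_path(rows="38.2 -7.6 3 0 0 0 0.5\n38.2 -7.6 3 0 0 0 0.5\n38.2 -7.6 3 0 0 0 0.5\n38.2 -7.6 3 0 0 0 0.5\n38.2 -7.6 3 0 0 0 0.5\n38.2 -7.6 3 0 0 0 0.5")

```text
time: 5.8
eef_pos: [0.4486, 0.0517, 0.1199]
tcp_rot: [0.169, 0.986, 0.0, 0.001]
contact_force: [0.3, 0.3, -0.6]
opening: 0.504
finger_force: 0.0
```

Run:
```python
from meas import *
c=cam("wrist","w3")
print(proj(c,[.448,.0515,.018]),proj(c,[.448,.0515,.062]))
for x in blobs(c,"dark",(200,100,380,262)): print(cv2.boundingRect(x),cv2.minEnclosingCircle(x))
for x in blobs(c,"grey",(250,180,330,262),8): print("grey",cv2.boundingRect(x))
print(tool([.448,.0515,.036]))
```

```text
[287.4616831  214.88884076] [287.37919248 235.1581343 ]
(269, 192, 45, 42) ((291.2323303222656, 213.00314331054688), 23.983858108520508)
grey (286, 215, 12, 27)
[ 0.00073848 -0.00038274  0.08395711]
```

To row units: 0.002 m is 0.4, 0.084 m is 16.8.

Emit:
send_path(rows="0 0.4 9 0 0 0 0.5\n0 0.4 16.8 0 0 0 0.5\n0 0.4 16.8 0 0 0 0.5\n0 0.4 16.8 0 0 0 0\n0 0.4 16.8 0 0 0 0\n0 0.4 16.8 0 0 0 0\n0 0.4 16.8 0 0 0 0\n0 0.4 16.8 0 0 0 0\n0 0.4 8 0 0 0 0\n0 0.4 0 0 0 0 0", force=40)

```text
time: 7.1
eef_pos: [0.4467, 0.054, 0.1199]
tcp_rot: [0.169, 0.986, -0.0, -0.001]
contact_force: [0.2, -0.2, -0.1]
opening: 0.071
finger_force: 39.2
```

```bash
python3 -c "
from lib import *
print(tool([.648,-.050,.12]))"
```

```text
[-0.22446403 -0.03097841 -0.00043686]
```

Emit:
send_path(rows="-44.8 -6.2 0 0 0 0 0\n-44.8 -6.2 0 0 0 0 0\n-44.8 -6.2 0 0 0 0 0\n-44.8 -6.2 0 0 0 0 0\n-44.8 -6.2 0 0 0 0 0\n-44.8 -6.2 0 0 0 0 0\n-44.8 -6.2 10 0 0 0 0\n-44.8 -6.2 15.4 0 0 0 0\n-44.8 -6.2 15.4 0 0 0 0\n-44.8 -6.2 15.4 0 0 0 0")

```text
time: 8.35
eef_pos: [0.6479, -0.0494, 0.043]
tcp_rot: [0.169, 0.986, -0.0, 0.0]
contact_force: [0.3, -1.3, -0.3]
opening: 0.072
finger_force: 43.5
```

Emit:
send_path(rows="0 0 0.2 0 0 0 0\n0 0 0.4 0 0 0 0.25\n0 0 0.4 0 0 0 0.4\n0 0 0.4 0 0 0 0.4\n0 0 -10 0 0 0 0.5\n0 0 -18 0 0 0 0.5\n0 0 -18 0 0 0 0.5")

```text
time: 9.22
eef_pos: [0.6514, -0.0507, 0.1377]
tcp_rot: [0.169, 0.986, -0.0, 0.005]
contact_force: [0.2, -0.3, -0.1]
opening: 0.499
finger_force: 0.0
```

```bash
python3 - <<'E'
from meas import *
c=cam("wrist","w4")
for x in blobs(c,"dark",(200,100,380,262)): print(cv2.boundingRect(x),cv2.minEnclosingCircle(x))
for x in blobs(c,"grey",(250,180,330,262),8): print("grey",cv2.boundingRect(x))
for n in (-1,1):print(proj(c,[.644-n*.0038,-.012+n*.038,.013]))
print(tool([.4457,.2078,.13]))
E
```

```text
(345, 142, 35, 46) ((367.12847900390625, 164.19349670410156), 23.819297790527344)
(267, 183, 43, 41) ((288.0, 203.01724243164062), 22.84063148498535)
grey (282, 205, 12, 25)
[287.14174721 202.27088616]
[369.1908936  165.15156532]
[0.27834165 0.17534609 0.00355221]
```

Both knobs are within 2 px of the bay centres. Next, bridge_b (the one nearer the middle): hover with the fingers turned across the bar.

To row units: 0.278 m is 55.6, 0.175 m is 35, -0.65 rad is -13.

Emit:
send_path(rows="55.6 35 0 0 0 -13 0.6\n55.6 35 0 0 0 -13 0.6\n55.6 35 0 0 0 -13 0.6\n55.6 35 0 0 0 -13 0.6\n55.6 35 0 0 0 -13 0.6\n55.6 35 0 0 0 -13 0.6\n55.6 35 0 0 0 -13 0.6\n55.6 35 0 0 0 -13 0.6")

```text
time: 10.28
eef_pos: [0.4455, 0.2067, 0.132]
tcp_rot: [-0.154, 0.988, -0.0, -0.0]
contact_force: [0.3, -0.7, -0.2]
opening: 0.601
finger_force: 0.0
```

Run:
```python
from meas import *
c=cam("wrist","w5")
x=blobs(c,"grey",(120,20,460,262))[0];r=cv2.minAreaRect(x);print(r)
t=load("top1")
b=cv2.boxPoints(r);print("z028",plane(c,r[0],.026))
vx,vy,_,_=cv2.fitLine(x,cv2.DIST_L2,0,.01,.01).ravel();print(vx,vy)
print("tri",tri((c,r[0]),(t,(191.3,257.7))))
print("finger ctr",proj(c,[.4457,.2078,.028]))
```

```text
((291.0, 202.0), (118.0, 30.0), 90.0)
z028 [0.43469084 0.20534485 0.026     ]
0.007127658 -0.9999746
tri (array([ 0.44625762,  0.21187001, -0.01300538]), np.float64(0.0030145208193224147))
finger ctr [289.75436633 215.87484176]
```

View pics/w5.png

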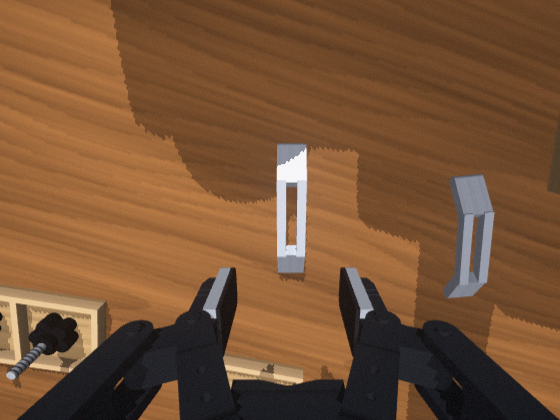

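The bridge lies along the image between the fingers (column 292, level part rows 182–248, middle (292,215)), 2 mm from the prediction and aligned.

```bash
python3 -c "
from lib import *
print(tri((load('w5'),(292,215.5)),(load('top1'),(191.3,257.7))))"
```

```text
(array([0.44602035, 0.20911805, 0.02333094]), np.float64(0.00088158100948063))
```

Emit:
send_path(rows="0 0.2 12 0 0 0 0.6\n0 0.2 20 0 0 0 0.6\n0 0.2 24.2 0 0 0 0.6\n0 0.2 24.2 0 0 0 0.6\n0 0.2 24.2 0 0 0 0.2\n0 0.2 24.2 0 0 0 0.1\n0 0.2 24.2 0 0 0 0.1\n0 0.2 24.2 0 0 0 0.1", force=50)

```text
time: 11.32
eef_pos: [0.446, 0.2087, 0.0129]
tcp_rot: [-0.155, 0.988, -0.0, 0.002]
contact_force: [1.3, -2.1, 7.2]
opening: 0.27
finger_force: 51.2
```

To row units: -0.1 m is -20, -0.06 m is -12.

Emit:
send_path(rows="0 0 -12 0 0 0 0.1\n0 0 -20 0 0 0 0.1\n0 0 -20 0 0 0 0.1")

```text
time: 11.7
eef_pos: [0.4463, 0.2095, 0.1147]
tcp_rot: [-0.155, 0.988, 0.001, 0.004]
contact_force: [-0.4, -0.5, -1.5]
opening: 0.26
finger_force: 50.4
```

```bash
python3 -c "
from lib import *
print(tool([.687,-.209,.11]))"
```

```text
[-0.10129107 -0.47202174  0.00546074]
```

Emit:
send_path(rows="-20.2 -94.4 0 0 0 36.4 0.1\n-20.2 -94.4 0 0 0 36.4 0.1\n-20.2 -94.4 0 0 0 36.4 0.1\n-20.2 -94.4 0 0 0 36.4 0.1\n-20.2 -94.4 0 0 0 36.4 0.1\n-20.2 -94.4 0 0 0 36.4 0.1\n-20.2 -94.4 0 0 0 36.4 0.1\n-20.2 -94.4 0 0 0 36.4 0.1\n-20.2 -94.4 0 0 0 36.4 0.1\n-20.2 -94.4 0 0 0 36.4 0.1")

```text
time: 12.95
eef_pos: [0.6829, -0.21, 0.1074]
tcp_rot: [0.687, 0.726, -0.001, -0.003]
contact_force: [-0.4, 0.6, -0.5]
opening: 0.263
finger_force: 50.4
```

Emit:
send_path(rows="0 0 0 0 0 0 0.1\n0 0 0 0 0 0 0.1")

```text
time: 13.2
eef_pos: [0.6838, -0.2093, 0.1096]
tcp_rot: [0.684, 0.729, -0.0, -0.001]
contact_force: [0.2, -0.2, -2.2]
opening: 0.271
finger_force: 50.4
```

Run:
```python
from lib import *
s=ctrl.get_state();print(tool([.687,-.209,.018]),R.from_quat(s["tcp_rot"]).as_matrix()[:,1])
cam("top","top2")
```

```text
[-2.67050211e-05  3.46674298e-03  9.16207199e-02] [ 0.99800072  0.06316134 -0.00228338]
```

Emit:
send_path(rows="0 0.6 10 0 0 0 0.1\n0 0.6 16 0 0 0 0.1\n0 0.6 18 0 0 0 0.1\n0 0.6 18.4 0 0 0 0.1\n0 0.6 18.4 0 0 0 0.1")

```text
time: 13.88
eef_pos: [0.6888, -0.2104, 0.0213]
tcp_rot: [0.685, 0.728, 0.0, 0.001]
contact_force: [-0.2, -0.5, -1.3]
opening: 0.266
finger_force: 50.4
```

Emit:
send_path(rows="0 0 0 0 0 0 0.38\n0 0 0 0 0 0 0.38\n0 0 -6 0 0 0 0.38\n0 0 -16 0 0 0 0.5\n0 0 -24 0 0 0 0.6\n0 0 -24 0 0 0 0.6")

```text
time: 14.62
eef_pos: [0.6906, -0.2112, 0.1462]
tcp_rot: [0.685, 0.728, 0.002, 0.005]
contact_force: [-0.5, 0.6, -0.4]
opening: 0.6
finger_force: 0.0
```

Run:
```python
from meas import *
c=cam("wrist","w6")
for n in(1,-1):print(proj(c,[.656+n*.031,-.211+n*.0018,.03]))
for x in blobs(c,"grey",(100,0,480,262),300):print(cv2.minAreaRect(x))
print(tool([.424,.365,.132]))
```

```text
[281.34548049 207.58226309]
[208.33017652 207.63284385]
((284.0, 200.0), (122.0, 28.0), 90.0)
[ 0.5906495  -0.22947424  0.00791572]
```

View pics/w6.png

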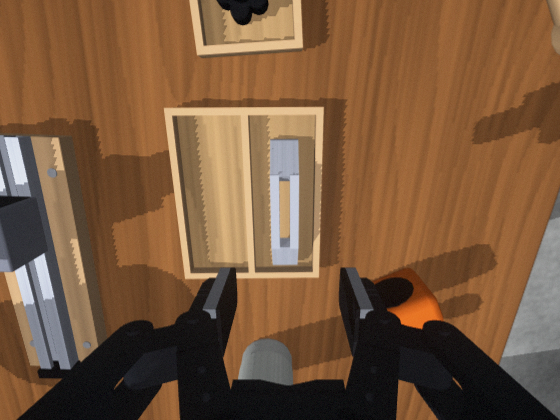

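Bridge lies flat in the right lane: level part centred near (284,209), lane rim columns 250–322, rows 112–275. Checking the tray pose from this view and going on to the other bridge.

Run:
```python
from lib import *
c=load("w6");P=np.array([plane(c,u,.016) for u in((165,108),(323,108),(318,277),(187,279))]);print(P.mean(0),P[0],P[1],P[2],P[3]);print("bridge",plane(c,(284,209),.026))
t=load("top1");print("tri corner",[tri((c,a),(t,(310+b[0]/4,130+b[1]/4)))[0].round(3).tolist() for a,b in(((165,108),(80,285)),((323,108),(60,87)),((318,277),(302,68)),((187,279),(325,268)))])
```

```text
[ 0.65776201 -0.20870253  0.016     ] [ 0.5885282  -0.13467923  0.016     ] [ 0.71636353 -0.12695641  0.016     ] [ 0.72649053 -0.28201575  0.016     ] [ 0.59966579 -0.29115874  0.016     ]
bridge [ 0.68939891 -0.21159177  0.026     ]
tri corner [[0.586, -0.136, 0.01], [0.717, -0.128, 0.008], [0.727, -0.286, 0.009], [0.597, -0.296, 0.007]]
```

Emit:
send_path(rows="118.2 -45.8 2 0 0 24.4 0.6\n118.2 -45.8 2 0 0 24.4 0.6\n118.2 -45.8 2 0 0 24.4 0.6\n118.2 -45.8 2 0 0 24.4 0.6\n118.2 -45.8 2 0 0 24.4 0.6\n118.2 -45.8 2 0 0 24.4 0.6\n118.2 -45.8 2 0 0 24.4 0.6\n118.2 -45.8 2 0 0 24.4 0.6\n118.2 -45.8 2 0 0 24.4 0.6\n118.2 -45.8 2 0 0 24.4 0.6")

```text
time: 15.92
eef_pos: [0.4269, 0.3543, 0.1279]
tcp_rot: [0.979, 0.204, -0.001, 0.0]
contact_force: [1.4, -0.3, 0.7]
opening: 0.601
finger_force: 0.0
```

Emit:
send_path(rows="0 0 0 0 0 0 0.6\n0 0 0 0 0 0 0.6\n0 0 0 0 0 0 0.6")

```text
time: 16.3
eef_pos: [0.4293, 0.3519, 0.1289]
tcp_rot: [0.979, 0.204, -0.001, 0.0]
contact_force: [0.3, 0.1, -0.2]
opening: 0.599
finger_force: 0.0
```

Run:
```python
from meas import *
c=cam("wrist","w7")
for x in blobs(c,"grey",(100,0,480,300),300):print(cv2.minAreaRect(x),cv2.boundingRect(x),cv2.fitLine(x,cv2.DIST_L2,0,.01,.01).ravel()[:2])
print(proj(c,[.424,.365,.028]),proj(c,[.424,.365,.0]),tool([.424,.365,.02]))
```

```text
((266.5508117675781, 201.00650024414062), (132.42088317871094, 30.808361053466797), 89.16968536376953) (251, 135, 32, 133) [0.02593901 0.99966353]
((218.51724243164062, 283.7069091796875), (10.770329475402832, 36.953372955322266), 21.801406860351562) (207, 268, 23, 32) [ 0.4228539 -0.9061979]
((356.6551818847656, 283.6379699707031), (36.953372955322266, 10.770329475402832), 68.19859313964844) (346, 268, 23, 32) [0.4200375  0.90750676]
[269.23197113 217.1021161 ] [270.90869339 207.08726458] [ 0.00030056 -0.01431149  0.10908327]
```

View pics/w7.png

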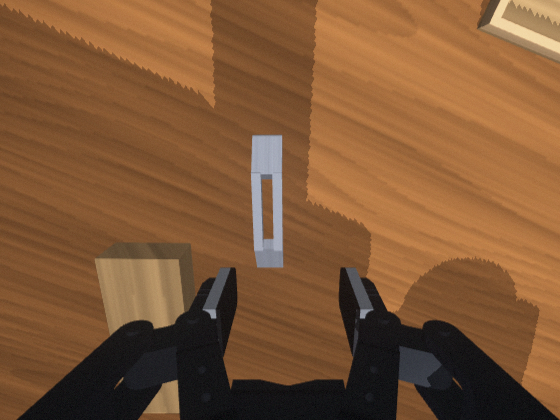

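The bridge's level part is centred at (267,208), and the wood block on the left (right edge column ~190) leaves room for the fingers. Correcting.

Run:
```python
from lib import *
c=load("w7");t=load("top1")
P=plane(c,(267.5,208.5),.027);print(P,tool([P[0],P[1],.012]),tri((c,(267.5,208.5)),(t,(127.1,267.7))))
a,b=plane(c,(267.5,140),.02),plane(c,(268.5,260),.02);print(np.arctan2(*(a-b)[[1,0]]),R.from_quat(ctrl.get_state()["tcp_rot"]).as_euler("zyx"))
print("slot yaw",np.arctan2(*(plane(c,(267.5,176),.028)-plane(c,(269,241),.028))[[1,0]]),ctrl.get_state()["tcp_rot"])
print("block",tri((c,(190,243)),(t,(102,297))))
```

```text
[0.42988029 0.36898866 0.027     ] [ 0.00728941 -0.01563109  0.11707714] (array([0.42374754, 0.36840201, 0.00923214]), np.float64(0.0008306868318357118))
0.39739874627496813 [-4.09531817e-01 -6.49329909e-04  3.14101267e+00]
slot yaw 0.4116747107711965 [ 9.79108537e-01  2.03337853e-01 -3.76848837e-04  2.17918016e-04]
block (array([ 0.35436917,  0.42739342, -0.00738058]), np.float64(0.006422506447194254))
```

Units first: shifts go in units of 5 mm and turns go in units of 0.05 rad. So -0.015 m is -3, 0.117 m is 23.4.

Emit:
send_path(rows="1 -3 10 0 0 0 0.5\n1 -3 18 0 0 0 0.5\n1 -3 23.4 0 0 0 0.5\n1 -3 23.4 0 0 0 0.5\n1 -3 23.4 0 0 0 0.2\n1 -3 23.4 0 0 0 0.1\n1 -3 23.4 0 0 0 0.1\n1 -3 23.4 0 0 0 0.1", force=50)

```text
time: 17.35
eef_pos: [0.4287, 0.3693, 0.0141]
tcp_rot: [0.979, 0.205, 0.001, -0.0]
contact_force: [0.4, -1.0, 4.3]
opening: 0.262
finger_force: 51.7
```

Emit:
send_path(rows="0 0 -12 0 0 0 0.1\n0 0 -20 0 0 0 0.1\n0 0 -20 0 0 0 0.1")

```text
time: 17.73
eef_pos: [0.4297, 0.3705, 0.1169]
tcp_rot: [0.979, 0.205, 0.004, -0.001]
contact_force: [0.1, -0.6, -1.7]
opening: 0.264
finger_force: 51.1
```

```bash
python3 -c "
from lib import *
print(tool([.627,-.210,.112]))
c=cam('side','s2')"
```

```text
[-0.05178962  0.61093327  0.00366744]
```

To row units: 0.611 m is 122.2, -0.052 m is -10.4, -1.22 rad is -24.4.

Emit:
send_path(rows="-10.4 122.2 0 0 0 -24.4 0.1\n-10.4 122.2 0 0 0 -24.4 0.1\n-10.4 122.2 0 0 0 -24.4 0.1\n-10.4 122.2 0 0 0 -24.4 0.1\n-10.4 122.2 0 0 0 -24.4 0.1\n-10.4 122.2 0 0 0 -24.4 0.1\n-10.4 122.2 0 0 0 -24.4 0.1\n-10.4 122.2 0 0 0 -24.4 0.1\n-10.4 122.2 0 0 0 -24.4 0.1\n-10.4 122.2 0 0 0 -24.4 0.1")

```text
time: 19.02
eef_pos: [0.6146, -0.1872, 0.1094]
tcp_rot: [0.685, 0.728, -0.001, -0.002]
contact_force: [0.0, 0.6, 0.5]
opening: 0.264
finger_force: 51.1
```

Emit:
send_path(rows="0 0 0 0 0 0 0.1\n0 0 0 0 0 0 0.1\n0 0 0 0 0 0 0.1")

```text
time: 19.4
eef_pos: [0.6148, -0.1842, 0.1111]
tcp_rot: [0.685, 0.729, -0.0, -0.001]
contact_force: [-0.0, -0.4, -0.9]
opening: 0.262
finger_force: 51.0
```

Run:
```python
from lib import *
s=ctrl.get_state();print(tool([.627,-.208,.018]),R.from_quat(s["tcp_rot"]).as_matrix()[:,1])
```

```text
[-0.02470178  0.01092075  0.09307403] [ 0.99804408  0.06246688 -0.00243022]
```

Emit:
send_path(rows="-5 2.2 0 0 0 0 0.1\n-5 2.2 6 0 0 0 0.1\n-5 2.2 14 0 0 0 0.1\n-5 2.2 17.6 0 0 0 0.1\n-5 2.2 18.6 0 0 0 0.1\n-5 2.2 18.6 0 0 0 0.1\n-5 2.2 18.6 0 0 0 0.1")

```text
time: 20.27
eef_pos: [0.6296, -0.2108, 0.0215]
tcp_rot: [0.685, 0.728, 0.0, 0.002]
contact_force: [-0.6, 0.1, -1.3]
opening: 0.265
finger_force: 51.1
```

Emit:
send_path(rows="0 0 0 0 0 0 0.36\n0 0 0 0 0 0 0.36\n0 0 -6 0 0 0 0.36\n0 0 -16 0 0 0 0.5\n0 0 -24 0 0 0 0.6\n0 0 -24 0 0 0 0.6")

```text
time: 21.02
eef_pos: [0.6312, -0.2118, 0.1455]
tcp_rot: [0.685, 0.728, 0.001, 0.005]
contact_force: [-0.5, -1.0, 0.2]
opening: 0.601
finger_force: 0.0
```

Run:
```python
from meas import *
c=cam("wrist","w8")
for x in blobs(c,"grey",(100,0,480,300),300):print(cv2.minAreaRect(x),plane(c,cv2.minAreaRect(x)[0],.02))
for n in(1,-1):print(proj(c,[.6575+n*.031,-.2095+n*.0018,.02]))
```

```text
((351.9604797363281, 220.15676879882812), (35.44937515258789, 157.18167114257812), 1.958067536354065) [ 0.69134953 -0.22080555  0.02      ]
((283.9999694824219, 201.99996948242188), (125.99998474121094, 27.999996185302734), 90.0) [ 0.62951744 -0.20740051  0.02      ]
((112.3785171508789, 275.0550537109375), (50.19291305541992, 19.857343673706055), 81.57302856445312) [ 0.47132464 -0.28861739  0.02      ]
((102.69215393066406, 176.9410400390625), (73.94560241699219, 11.432160377502441), 82.40535736083984) [ 0.474209   -0.19414289  0.02      ]
[350.62371477 206.02303831]
[280.33408159 206.05420605]
```

View pics/w8.png

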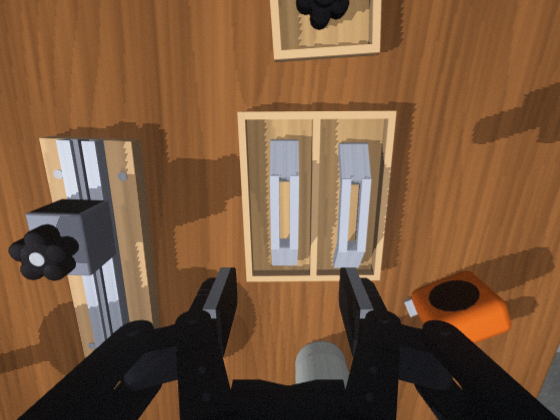

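Both bridges lie flat in their lanes ((284,202) and (353,204)). Now locate the stop by triangulation and hover over it.

Run:
```python
from lib import *
c=load("w8");t=load("top1");s=load("side1")
print(tri((c,(36,259)),(t,(377.5,248)),(s,(307.5,170))),tri((c,(36,259)),(t,(377.5,248))))
a,b=plane(c,(80,140),.031),plane(c,(108,330),.031);print(a,b,np.arctan2(*(a-b)[[1,0]]))
print(tool([.4625,-.2375,.145]))
```

```text
(array([ 0.4619088 , -0.23719363,  0.08761408]), np.float64(0.0023275266121869052)) (array([ 0.46174928, -0.2369424 ,  0.09062543]), np.float64(0.00014315521396343297))
[ 0.46647931 -0.16285591  0.031     ] [ 0.46640372 -0.34283742  0.031     ] 1.5703763642232558
[-0.01627801 -0.1683558  -0.00331356]
```

To row units: -0.168 m is -33.6, -0.016 m is -3.2, 0.04 rad is 0.8.

Emit:
send_path(rows="-3.2 -33.6 -1 0 0 0.8 0.9\n-3.2 -33.6 -1 0 0 0.8 0.9\n-3.2 -33.6 -1 0 0 0.8 0.9\n-3.2 -33.6 -1 0 0 0.8 0.9\n-3.2 -33.6 -1 0 0 0.8 0.9\n-3.2 -33.6 -1 0 0 0.8 0.9\n-3.2 -33.6 -1 0 0 0.8 0.9")

```text
time: 21.95
eef_pos: [0.4624, -0.2364, 0.1444]
tcp_rot: [0.699, 0.715, 0.0, -0.0]
contact_force: [-0.4, -0.4, -0.2]
opening: 0.902
finger_force: 0.0
```

Run:
```python
from lib import *
c=cam("wrist","w9");print(proj(c,[.462,-.237,.092]),proj(c,[.462,-.237,.071]))
```

```text
[285.99802512 240.47809578] [286.14384846 229.25782055]
```

View pics/w9.png

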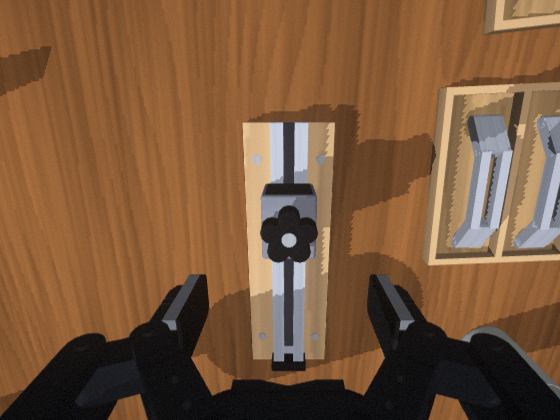

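The track slot runs straight up the image at column 289 (open end at row 123, cap at row 362). The stop knob is at (289,240), centred between the fingers. Descend and grip the block.

To row units: 0.05 m is 10, 0.104 m is 20.8.

Emit:
send_path(rows="0 0.2 10 0 0 0 0.9\n0 0.2 18 0 0 0 0.9\n0 0.2 20.8 0 0 0 0.9\n0 0.2 20.8 0 0 0 0.9\n0 0.2 20.8 0 0 0 0.4\n0 0.2 20.8 0 0 0 0.3\n0 0.2 20.8 0 0 0 0.3\n0 0.2 20.8 0 0 0 0.3\n0 0.2 20.8 0 0 0 0.3", force=50)

```text
time: 23.12
eef_pos: [0.4639, -0.2376, 0.0425]
tcp_rot: [0.7, 0.715, 0.0, 0.002]
contact_force: [-0.0, -0.2, 5.4]
opening: 0.456
finger_force: 52.6
```

Emit:
send_path(rows="4 0 0 0 0 0 0.3\n9 0 0 0 0 0 0.3\n14 0 0 0 0 0 0.3\n19 0 0 0 0 0 0.3\n24 0 0 0 0 0 0.3\n26 0 0 0 0 0 0.3\n26 0 0 0 0 0 0.3")

```text
time: 24.0
eef_pos: [0.459, -0.1054, 0.0398]
tcp_rot: [0.699, 0.715, -0.0, -0.001]
contact_force: [0.1, -1.5, -2.6]
opening: 0.459
finger_force: 51.8
```

Run:
```python
from meas import *
c=cam("top","top3")
cv2.imwrite("pics/c4.png",cv2.resize(c["pixels"][190:290,290:450],None,fx=4,fy=4)[:,:,::-1])
```

```text
(no output)
```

View pics/c4.png

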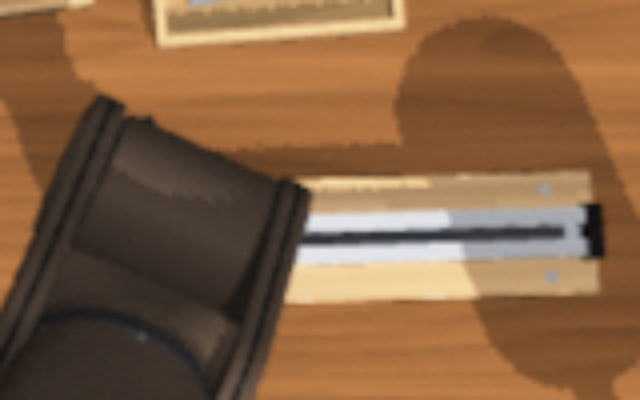

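The track is empty, with the slot visible from the arm to the cap. The wrist force now carries the stop's 2.2 N, so it is off the end. Lift and carry.

To row units: -0.09 m is -18, -0.05 m is -10.

Emit:
send_path(rows="1 0 -10 0 0 0 0.3\n1 0 -18 0 0 0 0.3\n1 0 -18 0 0 0 0.3")

```text
time: 24.42
eef_pos: [0.4625, -0.1034, 0.1344]
tcp_rot: [0.7, 0.714, 0.001, 0.004]
contact_force: [0.1, 0.1, -1.9]
opening: 0.456
finger_force: 52.0
```

```bash
python3 -c "
from lib import *
print(tool([.657,.2345,.13]))"
```

```text
[0.3339836 0.2012596 0.00462  ]
```

To row units: 0.334 m is 66.8, 0.201 m is 40.2, -0.05 rad is -1.

Emit:
send_path(rows="66.8 40.2 0 0 0 -1 0.3\n66.8 40.2 0 0 0 -1 0.3\n66.8 40.2 0 0 0 -1 0.3\n66.8 40.2 0 0 0 -1 0.3\n66.8 40.2 0 0 0 -1 0.3\n66.8 40.2 0 0 0 -1 0.3\n66.8 40.2 0 0 0 -1 0.3\n66.8 40.2 0 0 0 -1 0.3\n66.8 40.2 0 0 0 -1 0.3\n66.8 40.2 0 0 0 -1 0.3")

```text
time: 25.68
eef_pos: [0.6533, 0.235, 0.1304]
tcp_rot: [0.682, 0.731, -0.0, -0.0]
contact_force: [0.4, -0.3, -2.0]
opening: 0.46
finger_force: 52.0
```

```bash
python3 -c "
from lib import *
print(tool([.657,.2345,.027]))"
```

```text
[-0.00068357  0.00374229  0.10336821]
```

To row units: 0.103 m is 20.6, 0.002 m is 0.4.

Emit:
send_path(rows="0 0.4 10 0 0 0 0.3\n0 0.4 17 0 0 0 0.3\n0 0.4 19.6 0 0 0 0.3\n0 0.4 20.6 0 0 0 0.3\n0 0.4 20.8 0 0 0 0.3\n0 0.4 20.8 0 0 0 0.3")

```text
time: 26.42
eef_pos: [0.6569, 0.237, 0.0285]
tcp_rot: [0.682, 0.732, 0.001, 0.001]
contact_force: [-0.0, -0.4, -2.8]
opening: 0.458
finger_force: 51.9
```

To row units: 0.003 m is 0.6, 0.002 m is 0.4.

Emit:
send_path(rows="0 -0.2 0.2 0 0 0 0.3\n0 -0.2 0.4 0 0 0 0.3\n0 -0.2 0.6 0 0 0 0.3\n0 -0.2 0.6 0 0 0 0.3")

```text
time: 26.92
eef_pos: [0.6551, 0.2369, 0.0256]
tcp_rot: [0.681, 0.732, 0.0, 0.0]
contact_force: [-3.6, 0.1, 5.8]
opening: 0.452
finger_force: 53.0
```

Contact. Release and retract.

To row units: -0.13 m is -26, -0.08 m is -16.

Emit:
send_path(rows="0 0 -0.2 0 0 0 0.6\n0 0 -0.2 0 0 0 0.7\n0 0 -0.2 0 0 0 0.75\n0 0 -6 0 0 0 0.75\n0 0 -16 0 0 0 0.75\n0 0 -26 0 0 0 0.75\n0 0 -26 0 0 0 0.75")

```text
time: 27.8
eef_pos: [0.6582, 0.2374, 0.1605]
tcp_rot: [0.682, 0.732, 0.005, 0.003]
contact_force: [-0.2, 0.5, 0.6]
opening: 0.749
finger_force: 0.0
```

Run:
```python
from lib import *
c=cam("wrist","w10");t=cam("top","top4")
print(proj(c,[.657,.2345,.075]),proj(c,[.657,.2345,.016]))
a=cv2.resize(c["pixels"][60:360],None,fx=.7,fy=.7);b=cv2.resize(t["pixels"][110:290,150:480],None,fx=2.37,fy=2.37)[:,:782]
a=cv2.copyMakeBorder(a[:170],0,0,0,b.shape[1]-a.shape[1],0);cv2.imwrite("pics/f.png",np.vstack([a,b])[:,:,::-1])
```

```text
[283.5115031  226.48257746] [283.54756584 204.85610538]
```

View pics/f.png

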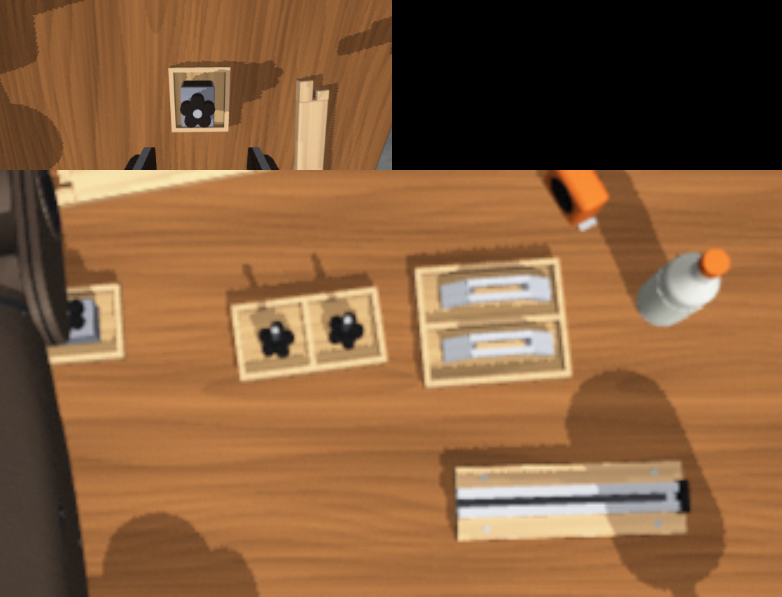

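Everything is in its place: the stop upright in its bay (knob screw at about (281,223) full-frame, predicted (283,226)), both knobs stud up, both bridges in their lanes, and the glue standing. Handing in.

To row units: -0.02 m is -4.

Emit:
send_path(rows="0 0 -4 0 0 0 0.75\n0 0 -4 0 0 0 0.75\n0 0 -4 0 0 0 0.75")

```text
time: 28.28
eef_pos: [0.6546, 0.2366, 0.1731]
tcp_rot: [0.682, 0.732, -0.0, -0.0]
contact_force: [0.7, -0.2, 0.0]
opening: 0.752
finger_force: 0.0
```

```bash
python3 -c "
from plant import ctrl
print(ctrl.sign_off())"
```

```text
the job is handed in; nothing more can be done
None
```

I handed the job in at 28 s: final pictures show both knobs stud up in their bays, both bridges flat in their lanes, the stop (slid off the track's open end) upright in its tray, and the glue standing; sign-off returned no verdict.

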